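# Fit the axle of a seam-pressing roller

### The job

Refit the roller of the seam press: take the steel axle from its wooden rest and thread it through the hole in one steel cheek, through the roller and out through the hole in the other cheek, then push it fully home so that its collar lies against the cheek. Leave the roller in place between the cheeks and leave the other things on the bench alone.

Things in the scene. Friction and masses are not known exactly. Their poses are not given: they have to be found in the camera images.
- stand: Fixed green steel bed of a seam-pressing roller, 100 (x) by 92 (y) by 30 mm high; origin at its underside, z up, y along the bores. Two upright steel cheeks, 10 mm thick along y, 56 mm wide along x, stand at y = -41 to -31 and +31 to +41 mm. Each has a through bore of 14 mm diameter; both bores are on one line, parallel to y at x = 0. Either cheek may be entered first; +y is the side of the axle rest.
- stand_centre (a point): Point over the middle of the bed, always 60 mm above the bench; axes as the stand's. The cheeks are set to a height that is NOT reported: the bore line passes 8 mm below to 8 mm above this point, the same in both cheeks. Each cheek's flat top edge is always 16 mm above the bore line, so the height can be found by touching it, or by feeling for the bore. The cheeks do not move.
- roller_centre (a point): Centre of the loose hard black rubber roller: a tube 60 mm outside, 34 mm bore, 56 mm long, about 0.16 kg, lying on the bed between the cheeks, its y axis along the bores within a few degrees, held loosely by two low rails (about 1.5 mm play across). Its centre is 60 mm above the bench, its top 90 mm. Its wide bore lets the axle through at any height of the cheeks.
- axle_mid (a point): Middle of the plain steel axle: shaft 12 mm diameter, 126 mm long, with a collar of 24 mm diameter, 6 mm thick on one end; about 0.13 kg. Its y axis runs from tip to collar: tip (edge bevelled 1 mm) at y = -63 mm, collar at y = +63 to +69 mm. It starts level in the rest, axis 46 mm above the bench, collar to the robot's left, tip towards the stand. Balance point about y = +12 mm.
- axle_tip (a point): Centre of the axle's flat tip face, on its axis.
- axle_collar (a point): Centre of the collar's shaft-side face (the one that meets the cheek), on the axis, 126 mm from the tip. The collar's outer end face is 6 mm farther out.
- rest: Fixed wooden rest for the axle, 50 by 98 mm; origin on the bench under the middle of the axle as it starts (within 2 mm), y axis along the axle. Its two posts, 51 mm high with 14 mm wide notches open to the top, are at y = -55 to -45 and +13 to +23 mm, so the shaft is free to grasp between y = +25 and +61 mm.
- rivet_tray: Fixed low grey plastic tray with four compartments, 70 mm by 100 mm, 22 mm high; origin at its underside. It swaps places with the rest from one start to the next.
- glue: Bystander: white glue bottle, 52 mm diameter, 130 mm high; origin at its underside.
- cone: Bystander: blue thread cone, 64 mm base, 112 mm high; origin at its underside.
- hammer: Bystander: hammer lying on the bench; origin at its underside.
- awl: Bystander: wooden-handled awl, 150 mm long, lying on the bench; origin at its underside.
- brush: Bystander: brush, 170 mm long, lying on the bench; origin at its underside.
- cup: Bystander: aluminium cup, 70 mm diameter, 85 mm high; origin at its underside.
Not all that is in view belongs to the job. What is shaped like the part that bears axle_mid but pink is not meant.

How it is judged:
On the way, in this order (a step that is already met when the one before it is completed fails the run):
1. the axle's tip is through the first cheek and inside the roller, the axle in line with the bores (x of axle_tip in the frame of stand_centre between -0.008 and 0.008 m and x of axle_collar in the frame of stand_centre between -0.012 and 0.012 m and z of axle_tip in the frame of stand_centre between -0.012 and 0.012 m and z of axle_collar in the frame of stand_centre between -0.02 and 0.02 m and angle between the y axis of axle_mid and the y axis of stand_centre, either way round below 0.12 rad and horizontal distance between axle_tip and stand_centre below 0.028 m), for 0.05 s.
2. the tip is through the second cheek, the axle in line with both bores (x of axle_tip in the frame of stand_centre between -0.004 and 0.004 m and x of axle_collar in the frame of stand_centre between -0.008 and 0.008 m and z of axle_tip in the frame of stand_centre between -0.012 and 0.012 m and z of axle_collar in the frame of stand_centre between -0.012 and 0.012 m and angle between the y axis of axle_mid and the y axis of stand_centre, either way round below 0.06 rad and horizontal distance between axle_tip and stand_centre above 0.041 m and horizontal distance between axle_collar and stand_centre below 0.087 m), for 0.1 s.
At the end, for the whole second after the job is handed in: The axle lies through both cheeks and the roller, in line with the bores (tip within 3.5 mm, 0.04 rad), collar within 3 mm of a cheek's outer face, tip out beyond the other; the roller still lies between the cheeks (centre within 9 mm of the middle, 0.12 rad); all at rest (x of axle_tip in the frame of stand_centre between -0.0035 and 0.0035 m and x of axle_collar in the frame of stand_centre between -0.0075 and 0.0075 m and z of axle_tip in the frame of stand_centre between -0.012 and 0.012 m and z of axle_collar in the frame of stand_centre between -0.012 and 0.012 m and angle between the y axis of axle_mid and the y axis of stand_centre, either way round below 0.04 rad and horizontal distance between axle_collar and stand_centre between 0.038 and 0.0445 m and horizontal distance between axle_tip and stand_centre above 0.075 m and horizontal distance between roller_centre and stand_centre below 0.009 m and z of roller_centre in the frame of stand_centre between -0.006 and 0.006 m and angle between the y axis of roller_centre and the y axis of stand_centre, either way round below 0.12 rad and linear speed of each of axle, roller below 0.02 m/s); the robot touches nothing.
It fails at once if a bystander is moved more than 30 mm (distance of any of glue, cone, hammer, awl, brush, cup from where it was at the start of the episode above 0.03 m).
It also fails if it takes over 61 s, if anything falls off the work surface, if the arm or the gripper's body presses on something with over 40 N, if the wrist force passes 120 N, or if a joint passes its speed limit or range.

### The arm

A 6-joint arm with a two-finger parallel gripper is mounted at the origin on the work surface. World frame = base frame: x ahead of the robot, y to its left, z up, the work surface at z = 0. Lengths are in m, angles in rad, forces in N, time in s.
With the tool pointing down it reaches from about 0.25 to 0.775 m from the base axis. Payload 4 kg.
Tool frame: the origin (TCP) lies on the centre line of the jaws, within the pads' length; the fingertips stand 25 mm ahead of it and the grasp point (between the pads) lies 6 mm ahead of it; z points along the fingers, y is the line along which they close (so a half turn about z gives the same grasp; the last joint's range is limited). The gripper opens to 94 mm and grips with 3 to 60 N. Pads are 16 mm wide; open, the fingers measure 119 mm over their backs; the gripper's body (75 mm by 177 mm) begins 78 mm behind the grasp point.
Start: joints at [1.174, 0.087, 1.371, -0, 1.684, -0.103], TCP at [0.159, 0.526, 0.231] pointing down, gripper open.
Joint ranges: [-3.1, 3.1], [-0.76, 2.03], [0.27, 2.55], [-1.08, 4.22], [0.17, 2.65], [-2.57, 2.57]. Speed limits (rad/s): [2.79, 2.79, 3.14, 3.14, 3.14, 3.14].

### API

Orientations are given as [roll, pitch, yaw] about the fixed x, y, z axes, in that order (R = Rz(yaw) Ry(pitch) Rx(roll)).
In Python, from bench import robot, imaging gives the robot as it stands. The module is installed in compiled form; this text tells all that it offers.
- The arm moves only by the tool drive_tool, never from a script. Its argument "series" is a list of rows, each a list of 3 entries, a list of its own where there are three numbers: the finger opening in m, from 0 to 0.094, then the shift along the tool's x, y, z in m, then the turn, a rotation vector about the tool's x, y, z in rad. A call has 1 to 5 rows; each row is the pose to reach, as a shift and turn from the pose commanded when the call began, along the tool's axes at that moment; what a row does not reach only later rows make up. A row lasts 1/8 s, in which the tool goes at most 62.5 mm and 10.7 degrees, less where a joint would pass 70% of its speed; a pose out of reach is approached as far as the arm can. A call with a gripper value outside its range is refused whole. The fingers move at their own pace and stop on an object; the grip force is fixed at half the most. Time passes only in rows, so rows that repeat a pose let the fingers close. It gives the time, the measured TCP pose, the force, the opening and the grip force at its end, in the units of the state.
- robot.get_obs(): the state, without advancing time (a new reading comes with each control period).
- imaging.snapshot(name): name is "side" or "top"; returns the picture (384x512x3 uint8, red, green, blue); there is no depth.
- imaging.get_calibration(name): a dict with "intrinsics" (3x3 intrinsics, pixels), "position" and "rotation" of the camera in the world. Camera axes: x right, y up, looking along -z (the intrinsics and any distortion apply to the point x, -y, -z); pixel columns grow to the right and rows downward; lengths in m; the calibration is good to about 2 mm. A picture is of the moment at which its call begins. get_calibration takes no time and is no camera call.
- robot.close_job(): hands the job in; it is judged then, once.
The state is a dict: "time": time; "joint_positions": joint angles; "qvel": joint speeds; "joint_torque": joint torques, N m; "tool_pos": TCP position; "ee_rot": TCP orientation; "wrist_force": force on the tool from outside, world axes, zero at the start; "wrist_torque": the same for the moment, N m; "width": finger opening in m; "finger_force": force on a finger pad.
Only numpy, scipy, OpenCV 4.12 (cv2) and the standard library are available. Lean on these libraries where they do the work, as an engineer would, in place of code of your own. Each camera call takes 0.05 s, during which the arm holds its last target. There are 200 camera calls.

## Working session

There is one attempt and no reset: what is moved stays moved. The work goes in short steps, Python scripts to look and compute and a tool call to move; the robot and the scene stay as the last step left them, time stands still between calls to the robot, and variables do not carry over. Pictures are saved under pics/ and viewed, at most 10 in all, crops included, and the job is handed in when it is done.

Besides the shell and the picture viewer there is one more tool, called after "Request:" as name(argument=value, ...) on one line, values as JSON. drive_tool: Moves the arm, as the interface text tells. Its arguments: {"type":"object","properties":{"series":{"type":"array"}},"required":["series"]}

```bash
mkdir -p pics; python3 - <<'E'
from bench import robot, imaging
import cv2
for n in("side","top"):
    im=imaging.snapshot(n); cv2.imwrite(f"pics/{n}0.png",im[:,:,::-1])
    print(imaging.get_calibration(n))
print(robot.get_obs())
E
```

```text
{'intrinsics': array([[361.53136628,   0.        , 248.61278904],
       [  0.        , 361.53136628, 198.23708901],
       [  0.        ,   0.        ,   1.        ]]), 'position': array([ 0.22789716, -0.54920222,  0.81077931]), 'rotation': array([ 0.69753213, -0.00477598, -0.52294351])}
{'intrinsics': array([[451.0031572 ,   0.        , 261.66903847],
       [  0.        , 451.0031572 , 196.58357356],
       [  0.        ,   0.        ,   1.        ]]), 'position': array([0.36214122, 0.00470285, 1.15452515]), 'rotation': array([ 0.1637619 , -0.01268881, -1.54803407])}
{'time': 0.1, 'joint_positions': array([ 1.17392943e+00,  8.78666771e-02,  1.37208144e+00,  1.04353858e-05,
        1.68360988e+00, -1.03099230e-01]), 'qvel': array([ 1.29708246e-04, -7.17764810e-04, -4.40015720e-03, -3.68237246e-05,
       -3.57101437e-04,  3.68410149e-04]), 'joint_torque': array([ 2.75526581e-03, -3.41252983e+01, -3.03301370e+01,  7.21419649e-02,
        3.04620923e-02, -1.02639174e-04]), 'tool_pos': array([0.15908665, 0.52602622, 0.22944006]), 'ee_rot': array([-3.13963881e+00, -2.12583465e-04,  2.84782594e+00]), 'wrist_force': array([ 0.21161629, -0.58775832, -0.04297595]), 'wrist_torque': array([-0.00991155, -0.02462463,  0.00618464]), 'finger_force': 0.0, 'width': 0.094013818767737}
```

View pics/side0.png

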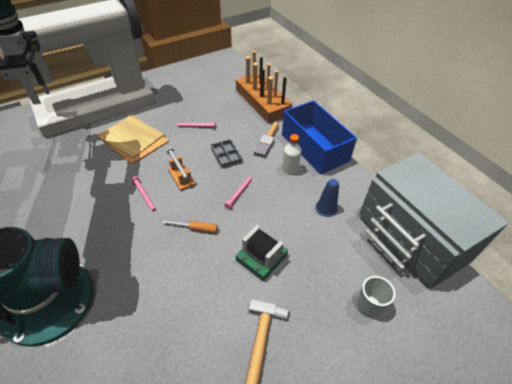

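View pics/top0.png

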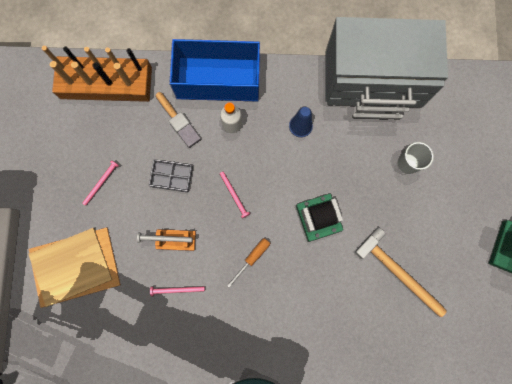

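Side view: the grey axle lies in the orange rest near (180,168) and the green stand is near (262,252). Top view: the axle runs from (138,238) to (193,239) and the stand is near (320,217). The axle-shaped candidates in the top view are pink ones at (100,183), (235,195) and (178,290), and a steel one at (165,239). Only the steel one is grey and lies in the wooden rest, so it is the one meant. I'll confirm it with an enlarged crop.

```bash
cat > h.py <<'E'
import numpy as np, cv2
from scipy.spatial.transform import Rotation as R
from scipy.optimize import least_squares
from bench import robot, imaging
C={n:imaging.get_calibration(n) for n in("side","top")}
def proj(n,p):
    c=C[n]; q=(np.atleast_2d(p)-c["position"])@R.from_euler("xyz",c["rotation"]).as_matrix()
    q=q*[1,-1,-1]; u=q@c["intrinsics"].T
    return u[:,:2]/u[:,2:]
def tri(a,b):  # side px, top px
    f=lambda p:np.r_[proj("side",p)[0]-a,proj("top",p)[0]-b]
    s=least_squares(f,[.4,.1,.05]); return s.x,np.abs(s.fun).max()
def onz(n,px,z):
    s=least_squares(lambda p:proj(n,[p[0],p[1],z])[0]-px,[.4,.1]); return s.x
def crop(n,im,x,y,w,h,k):
    return cv2.resize(im[y:y+h,x:x+w],None,fx=k,fy=k,interpolation=cv2.INTER_CUBIC)
E
python3 - <<'E'
from h import *
print(proj("side",[0.159,.526,.229]),proj("top",[0.159,.526,.229]))
s=cv2.imread("pics/side0.png");t=cv2.imread("pics/top0.png")
a=np.hstack([crop("t",t,130,218,80,60,5),crop("s",s,145,140,80,60,5)])
b=np.hstack([crop("t",t,280,187,80,60,5),crop("s",s,222,222,80,60,5)])
cv2.imwrite("pics/c0.png",np.vstack([a,b]))
E
```

```text
[[36.12765123 86.33163535]] [[-15.2703877  370.97197025]]
```

View pics/c0.png

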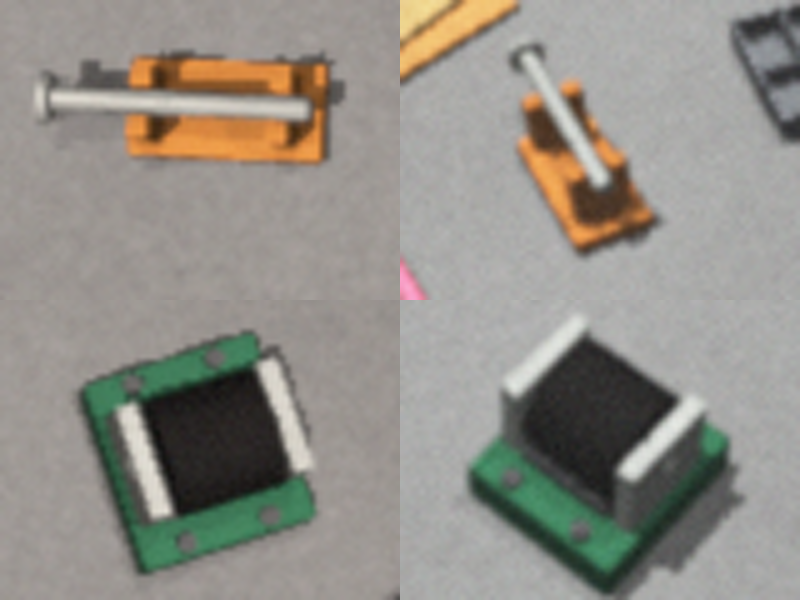

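The crop confirms it: the steel axle sits in the wooden rest with its collar on the left and its tip on the right. The stand has two white cheek tops, and its y axis is turned about 18°. I'll fit the poses.

```bash
python3 - <<'E'
from h import *
def src(p,o): return (np.array(p,float)+.5)/5-.5+o
# stand points in stand frame: cheek top corners and bed top corners
T=[((115,107),(28,41)),((135,102),(28,31)),((175,213),(-28,31)),((152,220),(-28,41)),((257,63),(28,-31)),((276,57),(28,-41)),((315,167),(-28,-41)),((290,172),(-28,-31))]
S=[((285,97),(28,-31)),((305,108),(28,-41)),((232,180),(-28,-41)),((214,168),(-28,-31)),((182,16),(28,41)),((190,26),(28,31)),((117,95),(-28,31)),((102,86),(-28,41))]
TB=[((83,85),(50,46)),((143,272),(-50,46))]
SB=[((70,170),(-50,46)),((208,275),(-50,-46))]
def res(v):
    x,y,w,h,sx,sy=v; r=[]
    for n,L,o,z in(("top",T,(280,187),h),("side",S,(222,222),h),("top",TB,(280,187),.03),("side",SB,(222,222),.03)):
        for p,q in L:
            q=np.array(q)/1e3; P=[x+np.cos(w)*q[0]-np.sin(w)*q[1],y+np.sin(w)*q[0]+np.cos(w)*q[1],z]
            d=proj(n,P)[0]-src(p,o)
            r+=list(d)
    return np.array(r+[sx,sy])
s=least_squares(res,[.4,-.1,.31,.076,0,0],loss="soft_l1")
print("stand",s.x[:4].round(4)); print(res(s.x)[:-2].reshape(-1,2).round(1).tolist())
for nm,t,c in(("collar",(44,98),(125,55)),("tip",(312,110),(201,184))):
    print(nm,tri(src(c,(145,140)),src(t,(130,218))), onz("top",src(t,(130,218)),.046),onz("side",src(c,(145,140)),.046))
E
```

```text
stand [ 0.5001 -0.152   0.3255  0.0793]
[[0.0, 0.5], [-0.0, 0.3], [-0.7, 0.2], [-0.1, 0.1], [-0.1, 0.5], [-0.0, 0.5], [-0.3, 0.5], [0.8, 0.7], [1.5, -0.4], [0.8, -0.3], [0.5, 0.6], [0.8, 0.5], [-0.7, -0.4], [0.8, -0.2], [0.4, 0.2], [0.3, -0.3], [-0.2, -0.1], [0.3, 0.4], [-0.6, -1.7], [0.1, -0.6]]
collar (array([0.43674545, 0.29479578, 0.04367098]), np.float64(0.4323755647650387)) [0.43741992 0.29401848] [0.43478401 0.29248691]
tip (array([0.43262002, 0.16256824, 0.05109706]), np.float64(0.8360835558493989)) [0.43465933 0.16289095] [0.43158364 0.16785039]
```

```bash
cat >> h.py <<'E'
ST=np.array([.5001,-.152]); YAW=.3255
def stand(x,y,st=None,w=None):
    st=ST if st is None else st; w=YAW if w is None else w
    return st+np.array([np.cos(w)*x-np.sin(w)*y,np.sin(w)*x+np.cos(w)*y])
def go(p,yaw,pose=None):
    """shift mm-rounded & rotvec from measured pose to target TCP p pointing down with tool yaw"""
    o=robot.get_obs(); q,e=(o["tool_pos"],o["ee_rot"]) if pose is None else pose
    A=R.from_euler("xyz",e); B=R.from_euler("xyz",[np.pi,0,yaw])
    return (A.inv().apply(np.array(p)-q)).round(4).tolist(),(A.inv()*B).as_rotvec().round(4).tolist()
E
python3 - <<'E'
from h import *
c=stand(0,.036)
print(c,go([*c,.15],YAW+np.pi/2))
E
```

```text
[ 0.48858783 -0.11789033] ([-0.5019, -0.5208, 0.0804], [-0.0019, 0.0007, 0.9515])
```

Request:
drive_tool(series=[[0,[-0.502,-0.521,0.06],[0,0,0.95]],[0,[-0.502,-0.521,0.06],[0,0,0.95]],[0,[-0.502,-0.521,0.06],[0,0,0.95]],[0,[-0.502,-0.521,0.06],[0,0,0.95]],[0,[-0.502,-0.521,0.06],[0,0,0.95]]])

```text
time: 0.72
tool_pos: [0.3014, 0.2473, 0.2041]
ee_rot: [3.141, 0.0, 1.905]
wrist_force: [0.9, -0.0, 0.0]
width: 0.0475
finger_force: 0.0
```

```bash
python3 - <<'E'
from h import *
print(go([*stand(0,.036),.13],YAW+np.pi/2))
E
```

```text
([-0.4064, 0.0571, 0.0742], [0.0002, 0.0001, 0.0085])
```

Request:
drive_tool(series=[[0,[-0.406,0.057,0.072],[0,0,0.0085]],[0,[-0.406,0.057,0.072],[0,0,0.0085]],[0,[-0.406,0.057,0.072],[0,0,0.0085]],[0,[-0.406,0.057,0.072],[0,0,0.0085]],[0,[-0.406,0.057,0.072],[0,0,0.0085]]])

```text
time: 1.35
tool_pos: [0.4433, -0.0259, 0.15]
ee_rot: [3.141, -0.0, 1.901]
wrist_force: [0.3, 0.1, 1.0]
width: 0.0007
finger_force: 0.0
```

```bash
python3 - <<'E'
from h import *
print(go([*stand(0,.036),.115],YAW+np.pi/2))
E
```

```text
([-0.1017, 0.0129, 0.035], [0.0003, -0.0004, 0.005])
```

Request:
drive_tool(series=[[0,[-0.1,0.013,0.02],[0,0,0.004]],[0,[-0.1,0.013,0.02],[0,0,0.004]],[0,[-0.1,0.013,0.032],[0,0,0.004]],[0,[-0.1,0.013,0.032],[0,0,0.004]]])

```text
time: 1.85
tool_pos: [0.4864, -0.1134, 0.1168]
ee_rot: [-3.139, -0.003, 1.898]
wrist_force: [-0.5, 0.7, 0.3]
width: 0.0004
finger_force: 0.0
```

```bash
python3 - <<'E'
from h import *
print(go([*stand(0,.036),.1],YAW+np.pi/2), robot.get_obs())
im=imaging.snapshot("side"); cv2.imwrite("pics/s1.png",crop("s",im[:,:,::-1],202,172,120,120,5))
E
```

```text
([-0.005, 0.0007, 0.0167], [-0.003, -0.0031, 0.0013]) {'time': 1.85, 'joint_positions': array([-3.43024560e-01,  2.94487491e-02,  1.65969403e+00,  5.88259076e-04,
        1.45673549e+00, -6.69937649e-01]), 'qvel': array([ 0.01987011, -0.02849869, -0.01471475, -0.0029144 ,  0.00366077,
       -0.00083345]), 'joint_torque': array([-6.38178997e-01, -2.95295620e+01, -2.89819032e+01,  3.87848384e-03,
       -2.89296760e-02, -1.72235982e-04]), 'tool_pos': array([ 0.48642999, -0.11342184,  0.11676616]), 'ee_rot': array([-3.13859602e+00, -3.11899587e-03,  1.89763654e+00]), 'wrist_force': array([-0.45859281,  0.69156294,  0.25816702]), 'wrist_torque': array([-0.05130492,  0.00525401,  0.0004188 ]), 'finger_force': 0.0, 'width': 0.0003624106637169497}
```

View pics/s1.png

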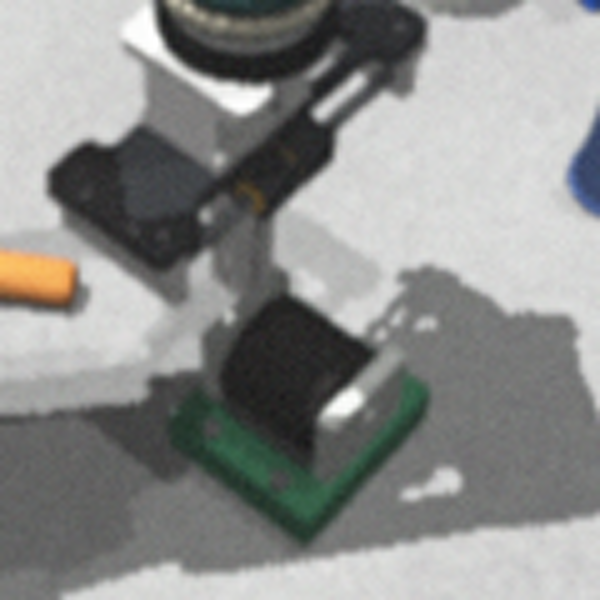

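The fingers sit just above the +y cheek, which is centred around (210,340) in the crop. I'll feel downward for its top.

Request:
drive_tool(series=[[0,[0,0,0.005],[0,0,0]],[0,[0,0,0.007],[0,0,0]],[0,[0,0,0.0085],[0,0,0]],[0,[0,0,0.01],[0,0,0]],[0,[0,0,0.01],[0,0,0]]])

```text
time: 2.52
tool_pos: [0.4878, -0.1142, 0.1085]
ee_rot: [-3.142, -0.0, 1.898]
wrist_force: [-0.6, 0.7, -0.1]
width: 0.0004
finger_force: 0.0
```

Request:
drive_tool(series=[[0,[0,0,0.001],[0,0,0]],[0,[0,0,0.002],[0,0,0]],[0,[0,0,0.003],[0,0,0]],[0,[0,0,0.003],[0,0,0]]])

```text
time: 3.02
tool_pos: [0.4879, -0.1143, 0.106]
ee_rot: [3.141, 0.0, 1.898]
wrist_force: [-1.2, 0.3, 2.5]
width: 0.0003
finger_force: 1.4
```

Request:
drive_tool(series=[[0,[0,0,0.001],[0,0,0]],[0,[0,0,0.002],[0,0,0]],[0,[0,0,0.002],[0,0,0]]])

```text
time: 3.4
tool_pos: [0.4879, -0.1144, 0.1059]
ee_rot: [3.141, 0.001, 1.898]
wrist_force: [-4.5, 1.1, 10.4]
width: 0.0004
finger_force: 5.5
```

Request:
drive_tool(series=[[0.094,[0.003,0,-0.012],[0,0,0]],[0.094,[0.003,0,-0.012],[0,0,0]],[0.094,[0.003,0,-0.012],[0,0,0]],[0.094,[0.003,0,-0.012],[0,0,0]],[0.094,[0.003,0,-0.012],[0,0,0]]])

```text
time: 4.03
tool_pos: [0.4867, -0.1114, 0.1151]
ee_rot: [-3.141, -0.001, 1.898]
wrist_force: [-0.0, -0.1, 0.5]
width: 0.0471
finger_force: 0.0
```

Request:
drive_tool(series=[[0.094,[0,0,0.01],[0,0,0]],[0.094,[0,0,0.028],[0,0,0]],[0.07,[0,0,0.028],[0,0,0]],[0.062,[0,0,0.028],[0,0,0]],[0.062,[0,0,0.028],[0,0,0]]])

```text
time: 4.65
tool_pos: [0.4866, -0.1114, 0.0871]
ee_rot: [-3.141, -0.001, 1.898]
wrist_force: [0.1, 0.4, -0.5]
width: 0.0622
finger_force: 0.0
```

Request:
drive_tool(series=[[0.055,[0,0,0],[0,0,0]],[0.05,[0,0,0],[0,0,0]],[0.05,[0,0,0],[0,0,0]],[0.05,[0,0,0],[0,0,0]]])

```text
time: 5.15
tool_pos: [0.4845, -0.1121, 0.087]
ee_rot: [-3.136, -0.001, 1.898]
wrist_force: [-5.4, -1.6, 2.0]
width: 0.0556
finger_force: 30.0
```

Request:
drive_tool(series=[[0.075,[0,0.002,0],[0,0,0]],[0.075,[0,0.002,-0.04],[0,0,0]],[0.075,[-0.045,0.002,-0.04],[0,0,0]],[0.075,[-0.085,0.002,-0.04],[0,0,0]],[0.075,[-0.085,0.002,-0.04],[0,0,0]]])

```text
time: 5.78
tool_pos: [0.517, -0.1934, 0.1275]
ee_rot: [3.14, 0.001, 1.895]
wrist_force: [0.5, -0.1, 0.3]
width: 0.0751
finger_force: 0.0
```

```bash
python3 - <<'E'
from h import *
print(go([*(stand(-.002,-.043)),.087],YAW+np.pi/2), robot.get_obs()["width"],robot.get_obs()["tool_pos"])
E
```

```text
([0.0016, -0.0048, 0.0405], [0.0011, 0.0007, -0.0014]) 0.07505472555795133 [ 0.51697201 -0.19336825  0.12751093]
```

Request:
drive_tool(series=[[0.075,[0.001,-0.005,0],[0,0,0]],[0.075,[0.001,-0.005,0.025],[0,0,0]],[0.065,[0.001,-0.005,0.04],[0,0,0]],[0.055,[0.001,-0.005,0.04],[0,0,0]],[0.05,[0.001,-0.005,0.04],[0,0,0]]])

```text
time: 6.4
tool_pos: [0.5116, -0.1902, 0.0865]
ee_rot: [3.139, -0.002, 1.899]
wrist_force: [3.9, 3.1, -8.1]
width: 0.056
finger_force: 30.0
```

Request:
drive_tool(series=[[0.05,[0,0,0],[0,0,0]],[0.05,[0,0,0],[0,0,0]],[0.05,[0,0,0],[0,0,0]]])

```text
time: 6.78
tool_pos: [0.5116, -0.1902, 0.0866]
ee_rot: [3.139, -0.003, 1.898]
wrist_force: [5.4, 3.7, -9.2]
width: 0.0556
finger_force: 30.0
```

Request:
drive_tool(series=[[0.075,[0,0,0],[0,0,0]],[0.075,[0,0,-0.05],[0,0,0]],[0.06,[0.03,0,-0.08],[0,0,0]],[0.05,[0.09,0,-0.08],[0,0,0]],[0.05,[0.15,0,-0.08],[0,0,0]]])

```text
time: 7.4
tool_pos: [0.4628, -0.0494, 0.1699]
ee_rot: [3.139, 0.003, 1.896]
wrist_force: [-0.9, 0.4, 0.2]
width: 0.0508
finger_force: 0.0
```

```bash
sed -i 's/^ST=.*/ST=(np.array([.4845,-.1121])+np.array([.5116,-.1902]))\/2; YAW=.331/' h.py; python3 - <<'E'
from h import *
print(ST,go([.4367,.270,.12],1.546), robot.get_obs()["width"],robot.get_obs()["tool_pos"])
E
```

```text
[ 0.49805 -0.15115] ([0.3111, 0.0772, 0.0493], [0.0034, 0.0021, 0.3501]) 0.05077642865603828 [ 0.46283661 -0.04940935  0.16987768]
```

Request:
drive_tool(series=[[0.045,[0.311,0.077,0.03],[0,0,0.35]],[0.045,[0.311,0.077,0.03],[0,0,0.35]],[0.045,[0.311,0.077,0.03],[0,0,0.35]],[0.045,[0.311,0.077,0.03],[0,0,0.35]],[0.045,[0.311,0.077,0.03],[0,0,0.35]]])

```text
time: 8.02
tool_pos: [0.4386, 0.244, 0.1419]
ee_rot: [3.138, -0.0, 1.547]
wrist_force: [1.4, 0.5, 0.2]
width: 0.0449
finger_force: 0.0
```

Request:
drive_tool(series=[[0.045,[0,0,0],[0,0,0]],[0.045,[0,0,0],[0,0,0]]])

```text
time: 8.28
tool_pos: [0.4386, 0.242, 0.1411]
ee_rot: [3.14, 0.001, 1.548]
wrist_force: [0.4, 0.5, -0.6]
width: 0.0451
finger_force: 0.0
```

```bash
python3 - <<'E'
from h import *
print(go([.4367,.270,.052],1.546), robot.get_obs()["width"],robot.get_obs()["tool_pos"])
s=imaging.snapshot("side");t=imaging.snapshot("top")
cv2.imwrite("pics/c2.png",np.hstack([crop("t",t,110,198,80,80,5),crop("s",s,130,130,80,80,5)])[:,:,::-1])
E
```

```text
([0.028, -0.0027, 0.0891], [0.0016, 0.0007, 0.0024]) 0.04511105167832085 [0.43858606 0.24197558 0.14110561]
```

View pics/c2.png

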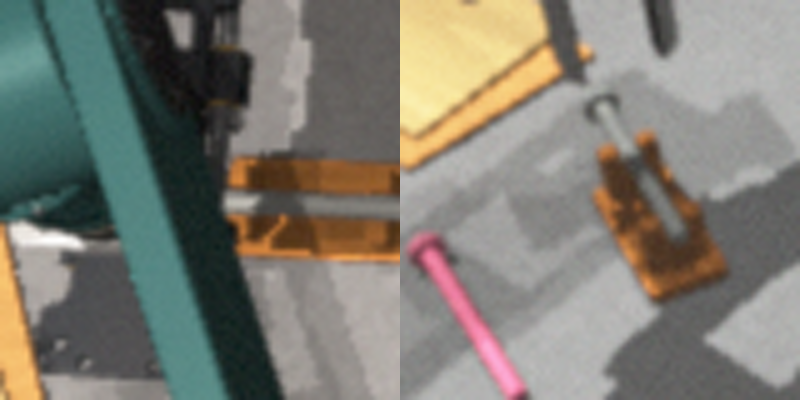

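The fingertips hang above and either side of the axle in the side crop, near (575,70) and (660,45). I'll descend and grip.

Request:
drive_tool(series=[[0.045,[0.028,-0.003,0.01],[0,0,0.0]],[0.045,[0.028,-0.003,0.05],[0,0,0]],[0.045,[0.028,-0.003,0.08],[0,0,0]],[0.045,[0.028,-0.003,0.087],[0,0,0]],[0.045,[0.028,-0.003,0.089],[0,0,0]]])

```text
time: 9.0
tool_pos: [0.4367, 0.2696, 0.0518]
ee_rot: [3.141, -0.0, 1.546]
wrist_force: [-0.2, 0.4, -0.5]
width: 0.045
finger_force: 0.0
```

Request:
drive_tool(series=[[0.02,[0,0,0],[0,0,0]],[0.005,[0,0,0],[0,0,0]],[0.005,[0,0,0],[0,0,0]],[0.005,[0,0,0],[0,0,0]],[0.005,[0,0,0],[0,0,0]]])

```text
time: 9.62
tool_pos: [0.436, 0.2706, 0.0515]
ee_rot: [3.141, -0.0, 1.548]
wrist_force: [-1.0, 0.4, 1.6]
width: 0.01
finger_force: 30.0
```

Request:
drive_tool(series=[[0.005,[0,0,-0.02],[0,0,0]],[0.005,[0,0,-0.06],[0,0,0]],[0.005,[0,0,-0.1],[0,0,0]],[0.005,[0,0,-0.1],[0,0,0]],[0.005,[0,0,-0.1],[0,0,0]]])

```text
time: 10.25
tool_pos: [0.4352, 0.2701, 0.1497]
ee_rot: [-3.14, 0.001, 1.548]
wrist_force: [-0.1, -0.4, -1.5]
width: 0.0104
finger_force: 30.0
```

```bash
python3 - <<'E'
from h import *
# axle on TCP x axis, grip at axle y=+42 => tip 105 mm ahead (toward -tool x)
print(ST,[stand(0,y) for y in(.165,)],go([*stand(0,.165),.15],YAW+np.pi/2), robot.get_obs()["width"],robot.get_obs()["tool_pos"])
E
```

```text
[ 0.49805 -0.15115] [array([0.44442683, 0.00489344])] ([-0.2649, 0.0153, -0.0001], [-0.0021, 0.0006, -0.354]) 0.010442312975845485 [0.43517478 0.27008398 0.14971639]
```

Request:
drive_tool(series=[[0.005,[-0.265,0.015,0],[0,0,-0.354]],[0.005,[-0.265,0.015,0],[0,0,-0.354]],[0.005,[-0.265,0.015,0],[0,0,-0.354]],[0.005,[-0.265,0.015,0],[0,0,-0.354]],[0.005,[-0.265,0.015,0],[0,0,-0.354]]])

```text
time: 10.88
tool_pos: [0.4431, 0.0026, 0.1485]
ee_rot: [-3.137, -0.002, 1.899]
wrist_force: [-0.9, 1.3, -1.1]
width: 0.0107
finger_force: 30.0
```

Request:
drive_tool(series=[[0.005,[0,0,0],[0,0,0]],[0.005,[0,0,0.02],[0,0,0]],[0.005,[0,0,0.04],[0,0,0]],[0.005,[0,0,0.05],[0,0,0]],[0.005,[0,0,0.05],[0,0,0]]])

```text
time: 11.5
tool_pos: [0.4438, 0.0061, 0.0997]
ee_rot: [-3.139, -0.002, 1.903]
wrist_force: [-0.9, 0.2, -0.5]
width: 0.0103
finger_force: 30.0
```

```bash
python3 - <<'E'
from h import *
o=robot.get_obs(); print(o["tool_pos"],o["ee_rot"],go([*stand(0,.165),.0709],YAW+np.pi/2))
s=imaging.snapshot("side");t=imaging.snapshot("top")
cv2.imwrite("pics/c3s.png",s[:,:,::-1]);cv2.imwrite("pics/c3t.png",t[:,:,::-1])
cv2.imwrite("pics/c3.png",np.hstack([crop("t",t,240,160,100,150,4),crop("s",s,190,130,100,150,4)])[:,:,::-1])
E
```

```text
[0.44379523 0.00609237 0.0997278 ] [-3.13885929e+00 -1.77544891e-03  1.90303805e+00] ([-0.0014, 0.0003, 0.0288], [-0.0027, -0.0018, 0.0012])
```

View pics/c3.png

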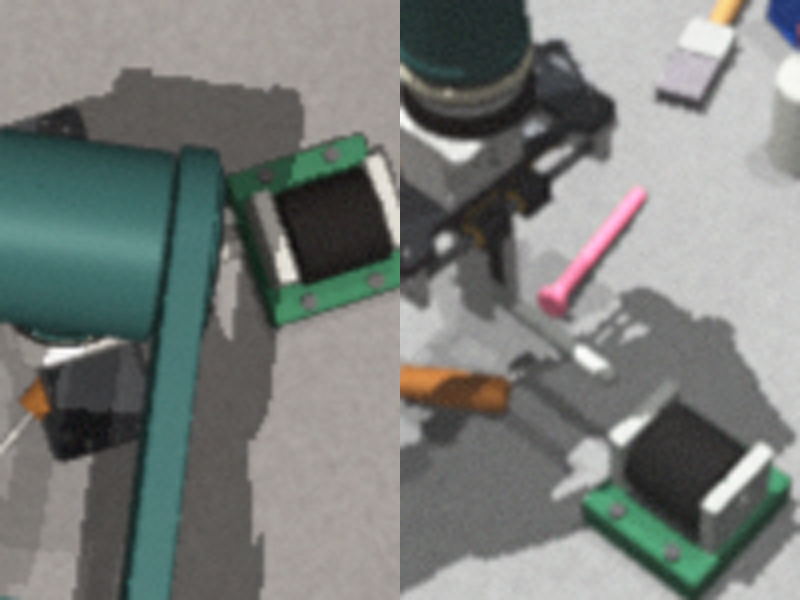

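The side crop shows the axle held, with its tip at about (605,370), pointing at the +y cheek. I'll compare the tip pixel with what a straight axle would give.

```bash
python3 - <<'E'
from h import *
o=robot.get_obs(); M=R.from_euler("xyz",o["ee_rot"])
for d in (.095,.1,.105,.11):
    for dz in(0,.005):
        print(d,dz,proj("side",o["tool_pos"]+M.apply([-d,0,.0055+dz])).round(1))
print("calib check: cheek top corners side",[proj("side",[*stand(x,y),.0809])[0].round(1).tolist() for x,y in((28,-31),(28,-41),(-28,-41)) for x,y in[(x/1e3,y/1e3)]])
s=cv2.imread("pics/c3s.png")
cv2.imwrite("pics/c4.png",crop("s",s,212,197,60,45,13))
E
```

```text
0.095 0 [[240.2 220.8]]
0.095 0.005 [[240.2 222. ]]
0.1 0 [[241.7 221.9]]
0.1 0.005 [[241.7 223.1]]
0.105 0 [[243.2 223. ]]
0.105 0.005 [[243.2 224.2]]
0.11 0 [[244.8 224.1]]
0.11 0.005 [[244.8 225.3]]
calib check: cheek top corners side [[279.2, 240.2], [282.5, 242.5], [267.7, 257.9]]
```

View pics/c4.png

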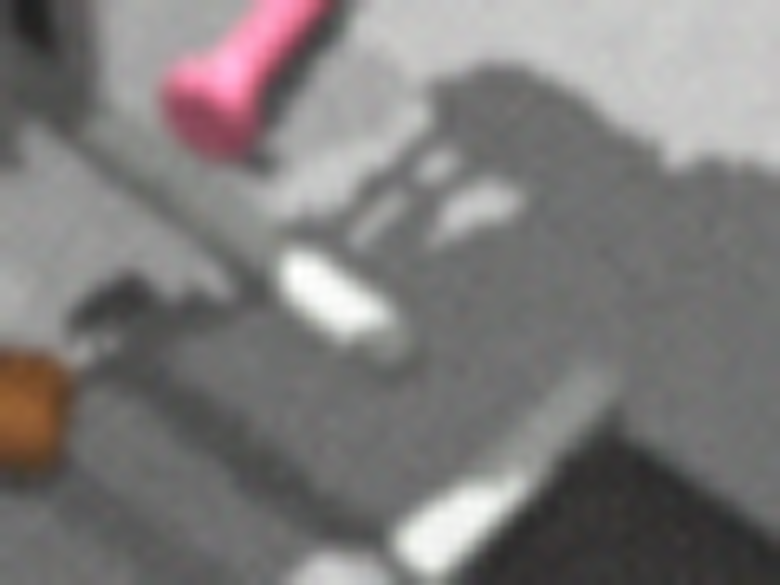

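Request:
drive_tool(series=[[0.005,[-0.001,0,0.015],[0,0,0]],[0.005,[-0.001,0,0.028],[0,0,0]],[0.005,[-0.01,0,0.028],[0,0,0]],[0.005,[-0.014,0,0.028],[0,0,0]],[0.005,[-0.014,0,0.028],[0,0,0]]])

```text
time: 12.22
tool_pos: [0.4499, -0.0087, 0.0736]
ee_rot: [3.141, 0.0, 1.901]
wrist_force: [-0.9, 0.9, -0.5]
width: 0.0105
finger_force: 30.0
```

```bash
python3 - <<'E'
from h import *
o=robot.get_obs(); print(o["tool_pos"],o["wrist_force"],go([*stand(0,.152),.0714],YAW+np.pi/2))
E
```

```text
[ 0.44988886 -0.0086649   0.07359469] [-0.8908978   0.87057388 -0.46779237] ([0.0016, -0.0008, 0.0022], [0.0009, 0.0004, -0.001])
```

Request:
drive_tool(series=[[0.005,[0,-0.0008,0.002],[0,0,-0.001]],[0.005,[-0.004,-0.0008,0.002],[0,0,-0.001]],[0.005,[-0.008,-0.0008,0.002],[0,0,-0.001]],[0.005,[-0.011,-0.0008,0.002],[0,0,-0.001]],[0.005,[-0.011,-0.0008,0.002],[0,0,-0.001]]])

```text
time: 12.85
tool_pos: [0.4523, -0.019, 0.0712]
ee_rot: [3.141, -0.0, 1.902]
wrist_force: [0.3, -0.6, -0.9]
width: 0.0101
finger_force: 30.0
```

```bash
python3 - <<'E'
from h import *
o=robot.get_obs(); print(o["tool_pos"],o["wrist_force"],o["wrist_torque"],go([*stand(0,.138),.0714],YAW+np.pi/2))
E
```

```text
[ 0.45226673 -0.01900078  0.07116625] [ 0.33305904 -0.56109367 -0.88891153] [-0.01803119  0.01193312 -0.01983241] ([-0.0019, 0.0003, -0.0002], [0.0001, -0.0001, 0.0006])
```

Request:
drive_tool(series=[[0.005,[-0.003,0,0],[0,0,0]],[0.005,[-0.006,0,0],[0,0,0]],[0.005,[-0.008,0,0],[0,0,0]],[0.005,[-0.008,0,0],[0,0,0]]])

```text
time: 13.35
tool_pos: [0.4548, -0.0265, 0.0711]
ee_rot: [3.142, -0.0, 1.903]
wrist_force: [-0.2, 0.2, -0.9]
width: 0.0104
finger_force: 30.0
```

```bash
python3 - <<'E'
from h import *
o=robot.get_obs(); print(o["tool_pos"],o["wrist_force"],o["wrist_torque"],go([*stand(0,.130),.0714],YAW+np.pi/2))
E
```

```text
[ 0.45481909 -0.0264585   0.07112177] [-0.18654742  0.19485826 -0.85982716] [0.0175508  0.03242384 0.01382805] ([-0.002, 0.0004, -0.0003], [0.0, -0.0001, 0.0008])
```

Request:
drive_tool(series=[[0.005,[-0.008,0,0],[0,0,0]],[0.005,[-0.016,0,0],[0,0,0]],[0.005,[-0.024,0,0],[0,0,0]],[0.005,[-0.032,0,0],[0,0,0]],[0.005,[-0.036,0,0],[0,0,0]]])

```text
time: 13.98
tool_pos: [0.4667, -0.061, 0.0711]
ee_rot: [3.142, -0.0, 1.902]
wrist_force: [0.2, 0.9, -1.2]
width: 0.0101
finger_force: 30.0
```

```bash
python3 - <<'E'
from h import *
o=robot.get_obs(); print(o["tool_pos"],o["wrist_force"],o["wrist_torque"],go([*stand(0,.09),.0714],YAW+np.pi/2))
E
```

```text
[ 0.46669535 -0.06101589  0.07112301] [ 0.23019116  0.88280327 -1.1689181 ] [-0.04857771  0.04307665 -0.02364679] ([-0.0054, 0.0004, -0.0003], [0.0, -0.0001, 0.0004])
```

Request:
drive_tool(series=[[0.005,[-0.008,0,0],[0,0,0]],[0.005,[-0.016,0,0],[0,0,0]],[0.005,[-0.02,0,0],[0,0,0]],[0.005,[-0.023,0,0],[0,0,0]],[0.005,[-0.026,0,0],[0,0,0]]])

```text
time: 14.6
tool_pos: [0.475, -0.085, 0.0711]
ee_rot: [3.141, -0.0, 1.903]
wrist_force: [-0.2, 0.5, -1.3]
width: 0.0103
finger_force: 30.0
```

Request:
drive_tool(series=[[0.005,[-0.002,0,0],[0,0,0]],[0.005,[-0.004,0,0],[0,0,0]],[0.005,[-0.006,0,0],[0,0,0]]])

```text
time: 14.98
tool_pos: [0.477, -0.0906, 0.0711]
ee_rot: [3.142, -0.0, 1.903]
wrist_force: [-0.3, -0.0, -2.4]
width: 0.0104
finger_force: 30.0
```

```bash
python3 - <<'E'
from h import *
o=robot.get_obs(); print(o["tool_pos"],o["wrist_force"],o["wrist_torque"],go([*stand(0,.06),.0714],YAW+np.pi/2))
E
```

```text
[ 0.4769564  -0.09063926  0.07112777] [-0.34053065 -0.04331656 -2.35643983] [-0.04596031  0.04100521  0.02398044] ([-0.0041, 0.0003, -0.0003], [0.0001, -0.0001, 0.0012])
```

Request:
drive_tool(series=[[0.005,[-0.003,0,0.0005],[0,0,0]],[0.005,[-0.006,0,0.0005],[0,0,0]],[0.005,[-0.009,0,0.0005],[0,0,0]],[0.005,[-0.011,0,0.0005],[0,0,0]],[0.005,[-0.011,0,0.0005],[0,0,0]]])

```text
time: 15.6
tool_pos: [0.4806, -0.1012, 0.0706]
ee_rot: [3.142, 0.0, 1.903]
wrist_force: [0.9, 0.3, -1.6]
width: 0.0104
finger_force: 30.0
```

```bash
python3 - <<'E'
from h import *
o=robot.get_obs(); print(o["tool_pos"],o["wrist_force"],o["wrist_torque"],go([*stand(0,.05),.0714],YAW+np.pi/2))
s=imaging.snapshot("side")
cv2.imwrite("pics/c5.png",crop("s",s,200,180,100,110,5)[:,:,::-1])
E
```

```text
[ 0.48058202 -0.10121611  0.0706261 ] [ 0.86429786  0.3244559  -1.57925845] [-0.02213327  0.03198628  0.02666416] ([-0.0029, 0.0003, -0.0008], [0.0001, 0.0001, 0.0008])
```

View pics/c5.png

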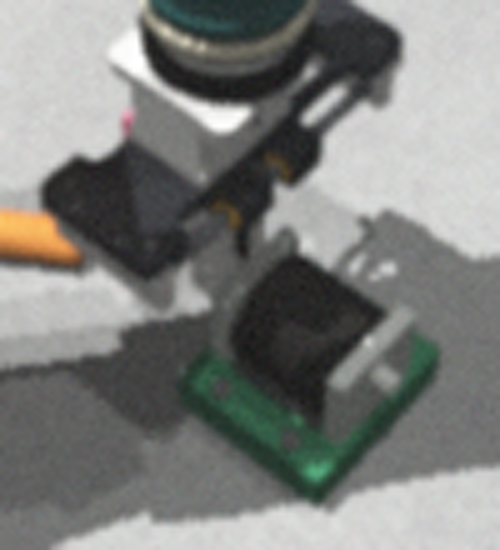

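The tip stands out of the near (−y) cheek at (385,378). I'll release, move behind the collar and push it home.

Request:
drive_tool(series=[[0.03,[0,0,0],[0,0,0]],[0.045,[0,0,0],[0,0,0]],[0.045,[0,0,0],[0,0,0]],[0.045,[0,0,0],[0,0,0]],[0.045,[0,0,-0.005],[0,0,0]]])

```text
time: 16.27
tool_pos: [0.4802, -0.1009, 0.0754]
ee_rot: [-3.141, -0.001, 1.903]
wrist_force: [0.2, 0.1, 1.0]
width: 0.0449
finger_force: 0.0
```

Request:
drive_tool(series=[[0.045,[0,0,-0.045],[0,0,0]],[0.03,[0.01,0,-0.055],[0,0,0]],[0,[0.055,0,-0.055],[0,0,0]],[0,[0.055,0,-0.055],[0,0,0]],[0,[0.055,0,-0.045],[0,0,0]]])

```text
time: 16.9
tool_pos: [0.463, -0.0491, 0.1206]
ee_rot: [3.14, 0.001, 1.904]
wrist_force: [1.3, -0.8, -0.2]
width: 0.0087
finger_force: 0.0
```

```bash
python3 - <<'E'
from h import *
o=robot.get_obs(); print(o["tool_pos"],o["wrist_force"],o["width"],go([*stand(0,.104),.080],YAW+np.pi/2))
s=imaging.snapshot("side")
cv2.imwrite("pics/c6.png",crop("s",s,180,160,120,130,5)[:,:,::-1])
E
```

```text
[ 0.46301174 -0.04908945  0.12063747] [ 1.2694013  -0.75302629 -0.183439  ] 0.008722933520577165 ([-0.0039, -0.0001, 0.0406], [0.0013, 0.0013, 0.0018])
```

View pics/c6.png

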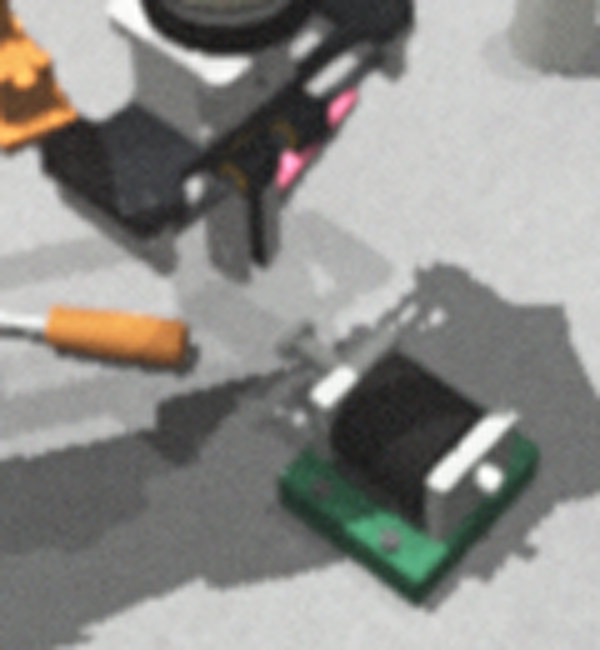

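The axle rests in both bores, with the collar at about (300,335) and the tip at (488,478). The fingers are behind the collar. I'll lower and push.

Request:
drive_tool(series=[[0,[0,0,0.02],[0,0,0]],[0,[0,0,0.04],[0,0,0]],[0,[-0.01,0,0.041],[0,0,0]],[0,[-0.018,0,0.041],[0,0,0]],[0,[-0.024,0,0.041],[0,0,0]]])

```text
time: 17.58
tool_pos: [0.4712, -0.0728, 0.0804]
ee_rot: [3.14, 0.001, 1.902]
wrist_force: [-0.5, 0.2, -0.2]
width: 0.0003
finger_force: 0.2
```

Request:
drive_tool(series=[[0,[-0.006,0,0],[0,0,0]],[0,[-0.012,0,0],[0,0,0]],[0,[-0.016,0,0],[0,0,0]],[0,[-0.02,0,0],[0,0,0]],[0,[-0.023,0,0],[0,0,0]]])

```text
time: 18.2
tool_pos: [0.478, -0.0936, 0.0796]
ee_rot: [3.142, -0.0, 1.903]
wrist_force: [-0.8, 0.2, -0.2]
width: 0.0003
finger_force: 0.3
```

```bash
python3 - <<'E'
from h import *
o=robot.get_obs(); print(o["tool_pos"],o["wrist_force"],o["width"],go([*stand(0,.055),.080],YAW+np.pi/2))
E
```

```text
[ 0.47796658 -0.09362505  0.07958492] [-0.76786918  0.19387762 -0.20344282] 0.00033647415756861865 ([-0.0059, 0.0003, -0.0004], [0.0001, -0.0001, 0.001])
```

Request:
drive_tool(series=[[0,[-0.002,0,0],[0,0,0]],[0,[-0.004,0,0],[0,0,0]],[0,[-0.006,0,0],[0,0,0]],[0,[-0.007,0,0],[0,0,0]],[0,[-0.008,0,0],[0,0,0]]])

```text
time: 18.82
tool_pos: [0.4799, -0.0993, 0.0796]
ee_rot: [-3.141, -0.004, 1.903]
wrist_force: [-2.6, 6.7, 2.8]
width: 0.0006
finger_force: 3.9
```

```bash
python3 - <<'E'
from h import *
o=robot.get_obs(); print(o["tool_pos"],o["wrist_force"],o["width"],go([*stand(0,.055),.080],YAW+np.pi/2))
E
```

```text
[ 0.47985486 -0.09927282  0.07958939] [-2.57101492  6.66830025  2.78722858] 0.0005771715886431279 ([0.0, 0.0003, -0.0004], [-0.0003, -0.0045, 0.0012])
```

Request:
drive_tool(series=[[0,[-0.002,0,0],[0,0,0]],[0,[-0.002,0,0],[0,0,0]],[0,[0.01,0,0],[0,0,0]],[0,[0.05,0,0],[0,0,0]],[0,[0.08,0,-0.06],[0,0,0]]])

```text
time: 19.45
tool_pos: [0.4502, -0.026, 0.1302]
ee_rot: [-3.13, -0.006, 1.902]
wrist_force: [0.8, -0.6, 0.8]
width: 0.0004
finger_force: 0.0
```

Request:
drive_tool(series=[[0,[0.06,-0.06,-0.08],[0,0,0]],[0,[0.12,-0.12,-0.12],[0,0,0]],[0,[0.18,-0.18,-0.12],[0,0,0]],[0,[0.2,-0.2,-0.12],[0,0,0]],[0,[0.2,-0.2,-0.12],[0,0,0]]])

```text
time: 20.08
tool_pos: [0.2012, 0.0957, 0.2556]
ee_rot: [3.139, 0.001, 1.9]
wrist_force: [-0.5, 0.9, 0.6]
width: 0.0006
finger_force: 0.0
```

```bash
python3 - <<'E'
from h import *
o=robot.get_obs(); print(o["tool_pos"],o["wrist_force"],o["time"])
s=imaging.snapshot("side");t=imaging.snapshot("top")
cv2.imwrite("pics/c7.png",np.hstack([crop("t",t,280,177,80,80,5),crop("s",s,220,210,80,80,5)])[:,:,::-1])
for y in(.044,-.085): print(proj("top",[*stand(0,y),.065]),proj("side",[*stand(0,y),.065]))
E
```

```text
[0.20121356 0.09571922 0.25561118] [-0.54205292  0.90766815  0.58830634] 20.075
[[304.12414073 221.47246789]] [[248.0151819  234.12107073]]
[[354.04675881 205.61883894]] [[289.62179957 264.36488298]]
```

View pics/c7.png

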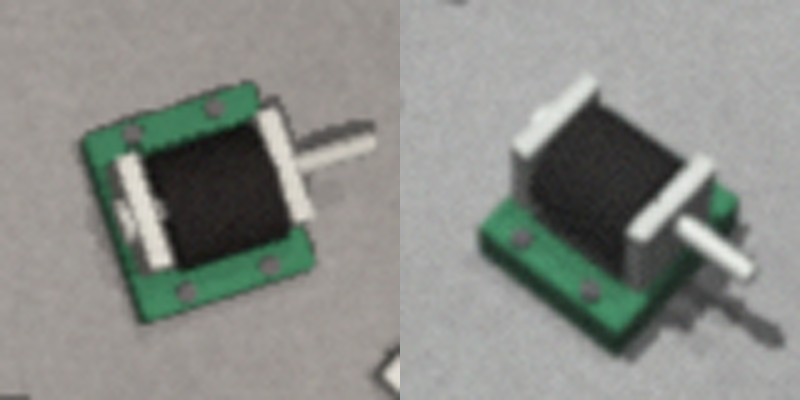

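The collar lies against the left cheek at (125,215) in the top crop. The tip stands out beyond the right cheek at (375,142), which matches the predicted home position. The roller is in place and the arm is clear.

```bash
python3 -c "
from bench import robot
print(robot.close_job())"
```

```text
the job is handed in; nothing more can be done
None
```

The axle is through both cheeks and the roller with its collar against the cheek, the other things on the bench were left alone, and I handed the job in at about 20 s of robot time (no verdict was returned).

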